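# Set the code on the sample lockbox

## Task

Set the code on the grey sample lockbox. First turn the red dial until its pointer is at the yellow mark on its scale, then turn the blue dial until its pointer is at the white mark on its scale, and let go. Leave the grey dial as it is.

Things in the scene. Friction and masses are not known exactly. Their poses are not given: they have to be found in the camera images.
- lockbox: Fixed grey box, 320 mm (its y) x 140 mm (its x, away from the robot) x 85 mm high; origin at the centre of its underside. On its lid three dials (red, blue, grey) in a row along y, 95 mm apart, in any order, each on a black plate 86 mm across, 4 mm thick, with four coloured marks. Bar tops 129 mm above the worktop.
- dial_red (a joint): Angle of the red dial, rad, anticlockwise positive from above. 0: pointer straight to the lockbox's far edge. Marks: yellow at +1.047 (left), green +0.349, white -0.349, orange -1.047. Turns smoothly with light friction (0.05 N m), stays where left, no clicks, limits +/-1.75. Starts between -0.35 and +0.5.
- dial_blue (a joint): Angle of the blue dial, rad, anticlockwise positive from above. 0: pointer straight to the lockbox's far edge. Marks: yellow at +1.047 (left), green +0.349, white -0.349, orange -1.047. Turns smoothly with light friction (0.05 N m), stays where left, no clicks, limits +/-1.75. Starts between +0.2 and +1.1.
- red_grip (a point): Point on the red dial's axis, 12 mm below the top of its bar handle; a good place to grip. z up, x along the bar towards the pointer end, so it turns with the dial. The bar is 48 mm long, 13 mm thick, 36 mm high with flat upright sides, on a round skirt 48 mm across, 5 mm thick. A white line on the bar's top, from the middle to one end, marks the pointer end.
- blue_grip (a point): Point on the blue dial's axis, 12 mm below the top of its bar handle; a good place to grip. z up, x along the bar towards the pointer end, so it turns with the dial. The bar is 48 mm long, 13 mm thick, 36 mm high with flat upright sides, on a round skirt 48 mm across, 5 mm thick. A white line on the bar's top, from the middle to one end, marks the pointer end.
- grey_pointer (a point): Pointer end of the bar handle of the grey dial, 24 mm from that dial's axis, at the same height as the grip points of the other two. This dial is made like the others and stands anywhere in its range; it is to be left alone.

How it is judged:
On the way, in this order (a step that is already met when the one before it is completed fails the run):
1. the red dial's pointer is at the yellow mark (value of joint dial_red between 0.837 and 1.257 rad), for 0.2 s.
2. then the blue dial's pointer is at the white mark, the red one still at yellow (all of step 1 and value of joint dial_blue between -0.559 and -0.139 rad), for 0.2 s.
At the end, for the whole second after the job is handed in: The red dial reads 1.047 rad (yellow mark) and the blue dial -0.349 rad (white mark), each within 0.21 rad (12 degrees), and both are still (all of step 2 and velocity of joint dial_red between -0.1 and 0.1 rad/s and velocity of joint dial_blue between -0.1 and 0.1 rad/s); the robot touches nothing.
It fails at once if the grey dial is turned (its pointer end moves more than 6 mm) (distance of grey_pointer from where it was at the start of the episode above 0.006 m).
It also fails if it takes over 42 s, if anything falls off the work surface, if the arm or the gripper's body presses on something with over 40 N, if the wrist force passes 120 N, or if a joint passes its speed limit or range.

## Robot

A 6-joint arm with a two-finger parallel gripper is mounted at the origin on a cart in front of the work surface, level with it; the furniture and walls round the work are solid. World frame = base frame: x ahead of the robot, y to its left, z up, the work surface at z = 0. Lengths are in m, angles in rad, forces in N, time in s.
With the tool pointing down it reaches from about 0.375 to 0.9 m from the base axis. Payload 3.1 kg.
Tool frame: the origin (TCP) lies midway between the tips of the shut fingers; the grasp point (between the pads) lies 19 mm behind it (robot.grip_depth is the distance from the TCP to the grasp point, in m); z points along the fingers, y is the direction in which the jaws open and shut (so a half turn about z gives the same grasp; the last joint's range is limited). The gripper opens to 87 mm and grips with 3 to 60 N. Pads are 19 mm wide; open, the fingers measure 117 mm over their backs; the gripper's body (75 mm by 190 mm) begins 51 mm behind the grasp point.
Start: joints at [-1.304, 0.527, 1.433, -0, 1.181, -0.178], TCP at [0.269, -0.564, 0.223] pointing down, gripper open.
Joint ranges: [-3.08, 3.08], [-0.75, 2.2], [0.22, 2.44], [-1.43, 4.57], [0, 2.65], [-2.85, 2.85]. Speed limits (rad/s): [2.79, 2.79, 3.14, 3.14, 3.14, 3.14].

## Interface

Orientations are given as a unit quaternion [x, y, z, w].
In Python, from rig import robot gives the robot as it stands.
- The arm moves only by the tool carry_out, never from a script. Its arguments are lists of equal length, an entry for each row: "dr": the turn, a rotation vector about the world's x, y, z in rad, a list of three; "translation": the shift along the world's x, y, z in cm, a list of three; "grip": the opening, from 0 (shut) to 1 (fully open). A call has 1 to 20 rows; each row is the pose to reach, as a shift and turn from the pose commanded when the call began; what a row does not reach only later rows make up. A row lasts 1/12 s, in which the tool goes at most 41.7 mm and 7.16 degrees, less where a joint would pass 70% of its speed; a pose out of reach is approached as far as the arm can. A call with a gripper value outside its range is refused whole. The fingers move at their own pace and stop on an object; "newtons" is the grip in N (left out, the last holds). Time passes only in rows, so rows that repeat a pose let the fingers close. It gives the time, the measured TCP pose, the force and the opening at its end, in the units of the state.
- robot.get_obs(): the state, without advancing time (a new reading comes with each control period).
- robot.camera(name): name is "scene" or "top" or "wrist"; returns a dict with "color" (384x512x3 uint8, blue, green, red), "camera_matrix" (3x3 intrinsics, pixels), "T" (4x4, takes a point from camera to world coordinates). Camera axes: x right, y down, z forward; pixel columns grow to the right and rows downward; lengths in m; the calibration is good to about 2 mm. A picture is of the moment at which its call begins. There is no depth.
- robot.hand_in(): hands the job in, once; it reports no verdict.
The state is a dict: "time": time; "q": joint angles; "joint_velocities": joint speeds; "joint_torque": joint torques, N m; "position": TCP position; "tool_rot": TCP orientation; "ft_force": force on the tool from outside, world axes, zero at the start; "moment": the same for the moment, N m; "grip_width": finger opening in m.
Only numpy, scipy, OpenCV 4.12 (cv2) and the standard library are available. Lean on these libraries where they do the work, as an engineer would, in place of code of your own. Each camera call takes 0.05 s, during which the arm holds its last target. There are 200 camera calls.

## Working session

There is one attempt and no reset: what is moved stays moved. The work goes in short steps, Python scripts to look and compute and a tool call to move; the robot and the scene stay as the last step left them, time stands still between calls to the robot, and variables do not carry over. Pictures are saved under pics/ and viewed, about 8 in all and at most 12, crops included, and the job is handed in when it is done.

Besides the shell and the picture viewer there is one more tool, called after "Request:" as name(argument=value, ...) on one line, values as JSON. carry_out: Moves the arm, as the interface text tells. Its arguments: {"type":"object","properties":{"dr":{"type":"array"},"translation":{"type":"array"},"grip":{"type":"array"},"newtons":{"type":"number"}},"required":["dr","translation","grip"]}

```bash
mkdir -p pics
cat > h.py <<'E'
import numpy as np, cv2
from rig import robot
def px2w(c,u,v,z):
    d=c["T"][:3,:3]@np.linalg.inv(c["camera_matrix"])@[u,v,1]; o=c["T"][:3,3]
    return o+d*(z-o[2])/d[2]
def w2px(c,p):
    q=np.linalg.inv(c["T"])@np.r_[p,1]; q=c["camera_matrix"]@q[:3]; return q[:2]/q[2]
E
python3 - <<'E'
from h import *
o=robot.get_obs(); print(o)
a=robot.camera("top"); b=robot.camera("scene")
print(a["T"],b["T"])
cv2.imwrite("pics/top.png",cv2.resize(a["color"],(800,600))); cv2.imwrite("pics/scene.png",b["color"])
E
```

```text
{'time': 0.0, 'q': array([-1.30451733e+00,  5.28465108e-01,  1.43388783e+00, -1.20656468e-05,
        1.18139039e+00, -1.78480399e-01]), 'joint_velocities': array([ 0.00168241, -0.00018852,  0.00053357, -0.00115664, -0.00020052,
        0.00042474]), 'joint_torque': array([ 3.93608170e-04, -4.40040565e+01, -1.76592082e+01,  6.33374671e-02,
        5.82530466e-02, -1.66515920e-04]), 'position': array([ 0.26874121, -0.56346955,  0.22157689]), 'tool_rot': array([ 9.75374295e-01,  2.20553458e-01, -5.27647803e-05, -1.07405766e-03]), 'ft_force': array([-0.07875694,  0.43140965,  0.24636732]), 'moment': array([ 0.0113378 ,  0.0087546 , -0.02432346]), 'grip_width': 0.0871017105572349}
[[-0.01210481 -0.97286114  0.23107288  0.35186719]
 [-0.9999129   0.01056155 -0.00791455 -0.22009276]
 [ 0.00525927 -0.23114856 -0.97290425  0.9331703 ]
 [ 0.          0.          0.          1.        ]] [[-0.87483055 -0.25760164  0.41025956  0.20383532]
 [-0.48432445  0.48270116 -0.72967762  0.39993882]
 [-0.01006661 -0.837043   -0.54704449  0.57016526]
 [ 0.          0.          0.          1.        ]]
```

View pics/top.png

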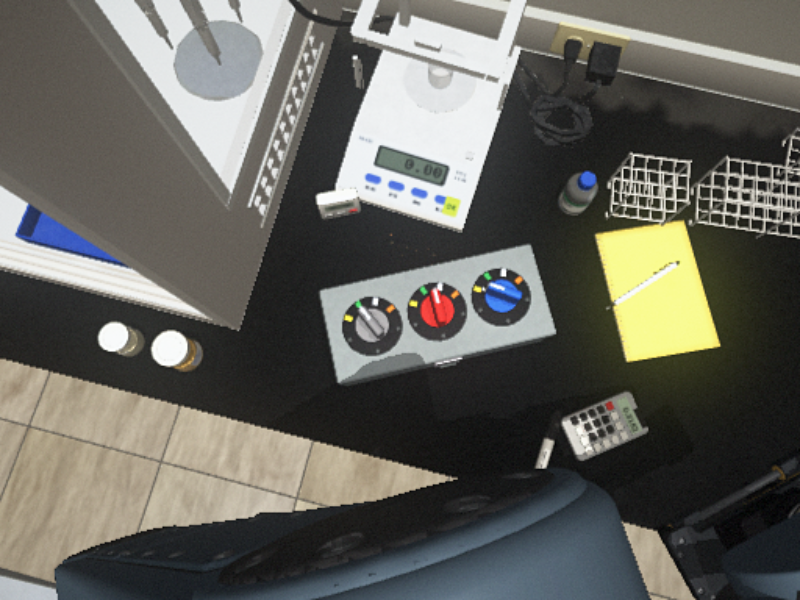

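View pics/scene.png

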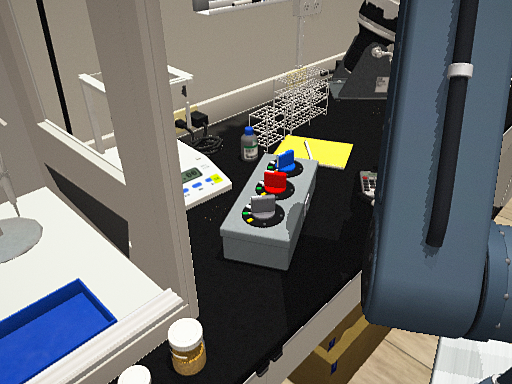

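The top view shows the box with grey (371,325), red (437,310) and blue (502,296) dials, with the hood frame to the left and the balance behind. I'll measure these next.

Run:
```python
from h import *
a=robot.camera("top"); im=a["color"]; s=.64
for (u,v) in [(320,291),(530,245),(555,332),(340,384)]: print("corner",px2w(a,u*s,v*s,.085).round(3))
for n,(u,v) in dict(grey=(371,325),red=(437,310),blue=(502,296)).items(): print(n,px2w(a,u*s,v*s,.1).round(3))
hsv=cv2.cvtColor(im,cv2.COLOR_BGR2HSV); H,S,V=cv2.split(hsv)
for n,m,c in [("red",((H<6)|(H>174))&(S>150)&(V>70),(437,310)),("blue",(H>105)&(H<125)&(S>130)&(V>70),(502,296))]:
    k=np.zeros_like(H); cv2.circle(k,(int(c[0]*s),int(c[1]*s)),22,1,-1)
    ys,xs=np.where(m&(k>0)); print(n,len(xs),xs.mean(),ys.mean(),px2w(a,xs.mean(),ys.mean(),.11).round(4))
cv2.imwrite("pics/crop.png",cv2.resize(im[150:250,200:360],(800,500),interpolation=cv2.INTER_CUBIC))
```

```text
corner [ 0.562 -0.102  0.085]
corner [ 0.628 -0.409  0.085]
corner [ 0.498 -0.437  0.085]
corner [ 0.428 -0.132  0.085]
grey [ 0.508 -0.176  0.1  ]
red [ 0.529 -0.269  0.1  ]
blue [ 0.548 -0.362  0.1  ]
red 349 279.31232091690543 198.378223495702 [ 0.5266 -0.2679  0.11  ]
blue 346 321.3728323699422 189.45664739884393 [ 0.5455 -0.3604  0.11  ]
```

View pics/crop.png

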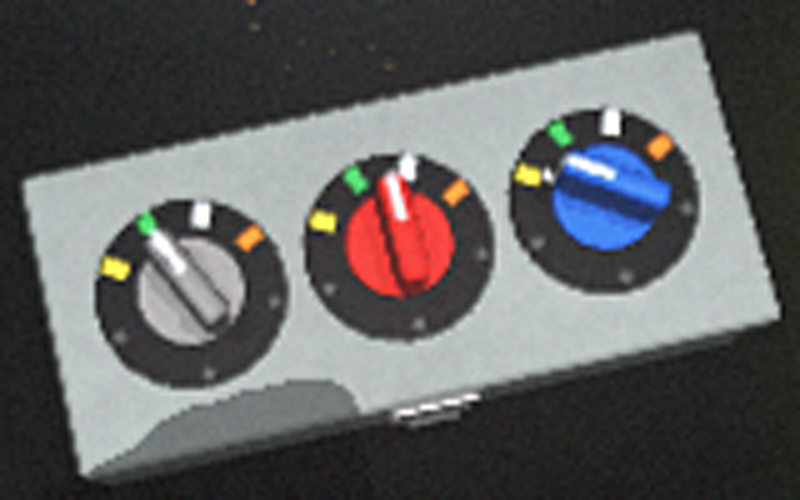

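Run:
```python
from h import *
a=robot.camera("top"); f=lambda p,z: px2w(a,200+p[0]/5,150+p[1]/5,z)
yaw=.212
for n,c,t,m in [("red",(400,246),(391,172),(404,220)),("blue",(604,200),(566,158),(614,176)),("grey",(192,292),(151,235),(184,273))]:
    C=f(c,.089);T=f(t,.129);M=f(m,.129)
    for d in (T-M,T-C): print(n,C.round(4),"dial angle",round(np.arctan2(d[1],d[0])-yaw,3),"len",np.linalg.norm(d[:2]).round(4))
for n,ps in dict(red=[(323,222),(356,180),(407,166),(456,192)],blue=[(528,175),(561,132),(611,122),(659,147)]).items():
    C=f((400,246) if n=="red" else (604,200),.089)
    print(n,"marks",[round(float(np.arctan2(*(f(p,.089)-C)[1::-1])-yaw),3) for p in ps])
```

```text
red [ 0.5291 -0.2706  0.089 ] dial angle 0.023 len 0.0217
red [ 0.5291 -0.2706  0.089 ] dial angle 0.012 len 0.0247
blue [ 0.5492 -0.3626  0.089 ] dial angle 0.974 len 0.0218
blue [ 0.5492 -0.3626  0.089 ] dial angle 0.96 len 0.0241
grey [ 0.5093 -0.1779  0.089 ] dial angle 0.49 len 0.0218
grey [ 0.5093 -0.1779  0.089 ] dial angle 0.515 len 0.0232
red marks [1.038, 0.346, -0.321, -1.022]
blue marks [1.018, 0.302, -0.347, -1.032]
```

Request:
carry_out(dr=[[0, 0, -0.03], [0, 0, -0.06], [0, 0, -0.09], [0, 0, -0.12], [0, 0, -0.15], [0, 0, -0.17], [0, 0, -0.19], [0, 0, -0.2], [0, 0, -0.21], [0, 0, -0.215], [0, 0, -0.215], [0, 0, -0.215], [0, 0, -0.215], [0, 0, -0.215]], translation=[[1.5, 1.6, 0], [4, 4.5, 0], [6.5, 7.5, 0], [9.2, 10.5, 0], [12, 13.5, 0], [14.8, 16.7, 0], [17.6, 19.9, 0], [20.4, 23, 0], [23, 26, 0], [25, 28.2, 0], [26, 29.35, 0], [26, 29.35, 0], [26, 29.35, 0], [26, 29.35, 0]], grip=[0.45, 0.45, 0.45, 0.45, 0.45, 0.45, 0.45, 0.45, 0.45, 0.45, 0.45, 0.45, 0.45, 0.45], newtons=25)

```text
time: 1.37
position: [0.5284, -0.2712, 0.2223]
tool_rot: [0.993, 0.115, -0.0, 0.0]
ft_force: [-0.4, -1.0, 0.6]
grip_width: 0.0393
```

```bash
cat > look.py <<'E'
import sys
from h import *
o=robot.get_obs(); x,y=o["tool_rot"][:2]
print(o["time"],o["position"].round(4),"psi",2*np.arctan2(y,x),"w",o["grip_width"],o["ft_force"].round(1))
c=robot.camera("wrist"); cv2.imwrite(f"pics/{sys.argv[1]}.png",c["color"])
for n,p in dict(red=(.529,-.2705,.129),blue=(.549,-.3625,.129)).items(): print(n,w2px(c,np.array(p)).round(0))
E
python3 look.py w1
```

```text
1.3667 [ 0.5284 -0.2712  0.2223] psi 0.22962578472196768 w 0.039270895372102634 [-0.4 -1.   0.6]
red [257. 197.]
blue [356. 198.]
```

View pics/w1.png

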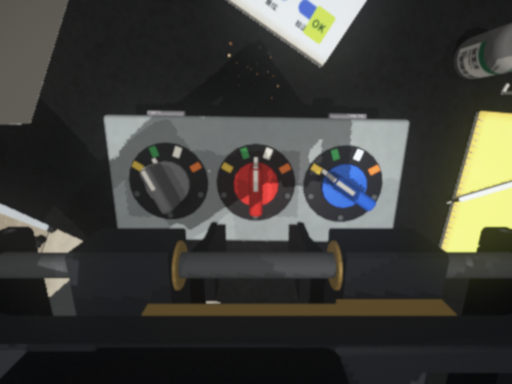

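Wrist view: red bar at about (256,185), blue at about (343,184). That is roughly 12 px above the prediction, so I'm checking it on the plate circles.

Run:
```python
from h import *
c=robot.camera("wrist"); print(c["T"].round(3),c["camera_matrix"].round(1))
im=c["color"]
for n,u,v in [("grey",168,181),("red",256,182),("blue",343,183)]: print(n,px2w(c,u,v,.089).round(4))
for u,v in [(105,116),(408,121)]: print("far corners",px2w(c,u,v,.085).round(4))
for n,t,m in [("red",(255,158),(255,190)),("blue",(318,170),(352,193))]: print(n,px2w(c,*t,.129).round(4),px2w(c,*m,.129).round(4))
cv2.imwrite("pics/w1c.png",cv2.resize(im[130:235,110:400],(800,290),interpolation=cv2.INTER_CUBIC))
```

```text
[[ 0.227 -0.938 -0.263  0.6  ]
 [-0.974 -0.218 -0.061 -0.254]
 [-0.     0.27  -0.963  0.384]
 [ 0.     0.     0.     1.   ]] [[279.8   0.  256.8]
 [  0.  279.8 194.9]
 [  0.    0.    1. ]]
grey [ 0.5129 -0.1755  0.089 ]
red [ 0.5334 -0.2684  0.089 ]
blue [ 0.5537 -0.3604  0.089 ]
far corners [ 0.5651 -0.1015  0.085 ]
far corners [ 0.6311 -0.407   0.085 ]
red [ 0.5641 -0.2605  0.129 ] [ 0.5347 -0.2673  0.129 ]
blue [ 0.5665 -0.3196  0.129 ] [ 0.5526 -0.3572  0.129 ]
```

View pics/w1c.png

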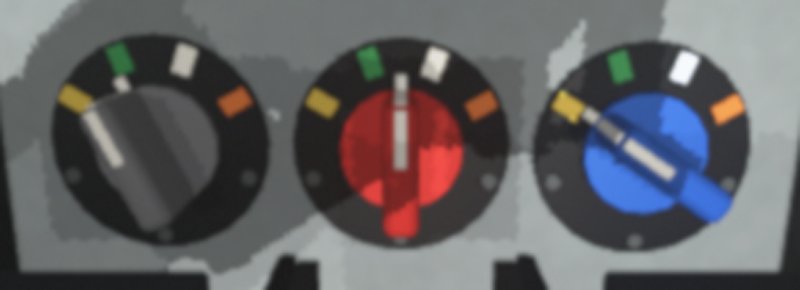

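Wrist and top views agree to 4 mm, so I'll use the mean. The red bar is aligned with the tool. Descend and close.

Request:
carry_out(dr=[[0, 0, 0], [0, 0, 0], [0, 0, 0], [0, 0, 0], [0, 0, 0], [0, 0, 0], [0, 0, 0], [0, 0, 0], [0, 0, 0], [0, 0, 0], [0, 0, 0], [0, 0, 0], [0, 0, 0], [0, 0, 0]], translation=[[0.25, 0.2, -2], [0.25, 0.2, -4.5], [0.25, 0.2, -7], [0.25, 0.2, -9], [0.25, 0.2, -10.5], [0.25, 0.2, -11.5], [0.25, 0.2, -12.1], [0.25, 0.2, -12.1], [0.25, 0.2, -12.1], [0.25, 0.2, -12.1], [0.25, 0.2, -12.1], [0.25, 0.2, -12.1], [0.25, 0.2, -12.1], [0.25, 0.2, -12.1]], grip=[0.45, 0.45, 0.45, 0.45, 0.45, 0.45, 0.45, 0.45, 0.1, 0.1, 0.1, 0.1, 0.1, 0.1], newtons=15)

```text
time: 2.63
position: [0.5318, -0.2688, 0.1022]
tool_rot: [0.993, 0.115, 0.0, 0.0]
ft_force: [-0.0, -0.1, 1.4]
grip_width: 0.0129
```

Request:
carry_out(dr=[[0, 0, 0.05], [0, 0, 0.12], [0, 0, 0.2], [0, 0, 0.28], [0, 0, 0.36], [0, 0, 0.44], [0, 0, 0.5], [0, 0, 0.5]], translation=[[0, 0, 0], [0, 0, 0], [0, 0, 0], [0, 0, 0], [0, 0, 0], [0, 0, 0], [0, 0, 0], [0, 0, 0]], grip=[0.1, 0.1, 0.1, 0.1, 0.1, 0.1, 0.1, 0.1])

```text
time: 3.3
position: [0.5318, -0.2688, 0.1022]
tool_rot: [0.934, 0.357, 0.0, 0.0]
ft_force: [-0.5, -0.3, 3.1]
grip_width: 0.0128
```

Forces are low, so I'll finish the turn (another 0.53), hold, open and rise.

Request:
carry_out(dr=[[0, 0, 0.06], [0, 0, 0.14], [0, 0, 0.22], [0, 0, 0.3], [0, 0, 0.38], [0, 0, 0.46], [0, 0, 0.53], [0, 0, 0.53], [0, 0, 0.53], [0, 0, 0.53]], translation=[[0, 0, 0], [0, 0, 0], [0, 0, 0], [0, 0, 0], [0, 0, 0], [0, 0, 0], [0, 0, 0], [0, 0, 0], [0, 0, 0], [0, 0, 0]], grip=[0.1, 0.1, 0.1, 0.1, 0.1, 0.1, 0.1, 0.1, 0.1, 0.1])

```text
time: 4.13
position: [0.5318, -0.2688, 0.1022]
tool_rot: [0.809, 0.588, 0.0, 0.0]
ft_force: [-1.2, 0.6, 6.0]
grip_width: 0.0126
```

Request:
carry_out(dr=[[0, 0, 0], [0, 0, 0], [0, 0, 0], [0, 0, 0], [0, 0, 0], [0, 0, 0], [0, 0, 0], [0, 0, 0], [0, 0, 0], [0, 0, 0], [0, 0, 0]], translation=[[0, 0, 0], [0, 0, 0], [0, 0, 0], [0, 0, 0], [0, 0, 2], [0, 0, 5], [0, 0, 8], [0, 0, 11], [0, 0, 12], [0, 0, 12], [0, 0, 12]], grip=[0.4, 0.4, 0.4, 0.4, 0.4, 0.4, 0.4, 0.4, 0.4, 0.4, 0.4])

```text
time: 5.05
position: [0.5311, -0.2684, 0.2211]
tool_rot: [0.808, 0.589, -0.0, -0.0]
ft_force: [-0.2, -0.5, -0.1]
grip_width: 0.0349
```

```bash
python3 look.py w2
python3 - <<'E'
from h import *
a=robot.camera("top"); cv2.imwrite("pics/t2.png",cv2.resize(a["color"][150:250,200:360],(800,500),interpolation=cv2.INTER_CUBIC))
E
```

```text
5.05 [ 0.5311 -0.2684  0.2211] psi 1.2595846413154383 w 0.03485165049188362 [-0.2 -0.5 -0.1]
red [256. 201.]
blue [302. 277.]
```

View pics/w2.png

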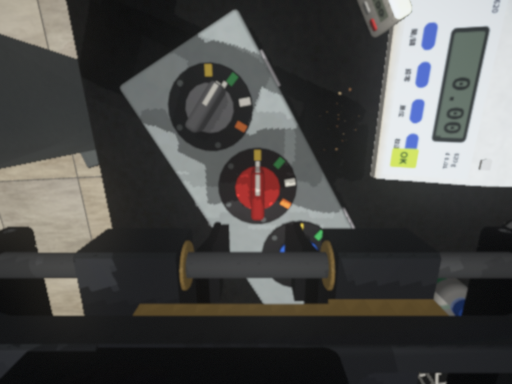

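Red is at yellow: its pointer (257,165) lines up with the mark (257,155). Moving on to blue.

Request:
carry_out(dr=[[0, 0, -0.03], [0, 0, -0.06], [0, 0, -0.08], [0, 0, -0.08], [0, 0, -0.08], [0, 0, -0.08]], translation=[[0.4, -2, 0], [1, -5, 0], [1.6, -8, 0], [2, -9.3, 0], [2, -9.3, 0], [2, -9.3, 0]], grip=[0.45, 0.45, 0.45, 0.45, 0.45, 0.45])

```text
time: 5.65
position: [0.5503, -0.3612, 0.2189]
tool_rot: [0.831, 0.556, -0.0, -0.002]
ft_force: [-0.1, 0.5, 1.4]
grip_width: 0.039
```

```bash
python3 look.py w3
```

```text
5.65 [ 0.5503 -0.3612  0.2189] psi 1.1785098731564432 w 0.03899769245468719 [-0.1  0.5  1.4]
red [195. 116.]
blue [257. 201.]
```

View pics/w3.png

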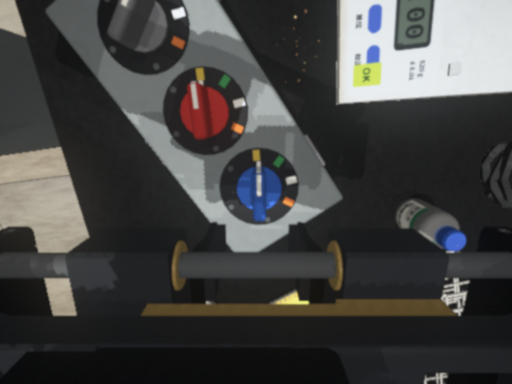

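Blue bar is nearly vertical in the view, (258,165)-(261,215), between the fingers. Descend and grip.

Request:
carry_out(dr=[[0, 0, 0], [0, 0, 0], [0, 0, 0], [0, 0, 0], [0, 0, 0], [0, 0, 0], [0, 0, 0], [0, 0, 0], [0, 0, 0], [0, 0, 0], [0, 0, 0], [0, 0, 0], [0, 0, 0], [0, 0, 0]], translation=[[0, 0, -2], [0, 0, -4.5], [0, 0, -7], [0, 0, -9], [0, 0, -10.5], [0, 0, -11.5], [0, 0, -12], [0, 0, -12], [0, 0, -12], [0, 0, -12], [0, 0, -12], [0, 0, -12], [0, 0, -12], [0, 0, -12]], grip=[0.45, 0.45, 0.45, 0.45, 0.45, 0.45, 0.45, 0.45, 0.1, 0.1, 0.1, 0.1, 0.1, 0.1])

```text
time: 6.87
position: [0.5518, -0.362, 0.1022]
tool_rot: [0.831, 0.556, 0.0, 0.001]
ft_force: [0.7, 0.2, 1.0]
grip_width: 0.0124
```

Request:
carry_out(dr=[[0, 0, -0.05], [0, 0, -0.12], [0, 0, -0.2], [0, 0, -0.28], [0, 0, -0.36], [0, 0, -0.44], [0, 0, -0.52], [0, 0, -0.6], [0, 0, -0.65], [0, 0, -0.65]], translation=[[0, 0, 0], [0, 0, 0], [0, 0, 0], [0, 0, 0], [0, 0, 0], [0, 0, 0], [0, 0, 0], [0, 0, 0], [0, 0, 0], [0, 0, 0]], grip=[0.1, 0.1, 0.1, 0.1, 0.1, 0.1, 0.1, 0.1, 0.1, 0.1])

```text
time: 7.7
position: [0.5516, -0.3619, 0.1022]
tool_rot: [0.965, 0.261, 0.0, 0.0]
ft_force: [-0.6, 1.3, 3.2]
grip_width: 0.0125
```

Request:
carry_out(dr=[[0, 0, -0.05], [0, 0, -0.12], [0, 0, -0.2], [0, 0, -0.28], [0, 0, -0.36], [0, 0, -0.44], [0, 0, -0.52], [0, 0, -0.6], [0, 0, -0.67], [0, 0, -0.67], [0, 0, -0.67], [0, 0, -0.67]], translation=[[0, 0, 0], [0, 0, 0], [0, 0, 0], [0, 0, 0], [0, 0, 0], [0, 0, 0], [0, 0, 0], [0, 0, 0], [0, 0, 0], [0, 0, 0], [0, 0, 0], [0, 0, 0]], grip=[0.1, 0.1, 0.1, 0.1, 0.1, 0.1, 0.1, 0.1, 0.1, 0.1, 0.1, 0.1])

```text
time: 8.7
position: [0.5516, -0.3617, 0.1022]
tool_rot: [0.998, -0.069, 0.0, 0.0]
ft_force: [-1.0, 0.8, 5.2]
grip_width: 0.0126
```

Request:
carry_out(dr=[[0, 0, 0], [0, 0, 0], [0, 0, 0], [0, 0, 0], [0, 0, 0], [0, 0, 0], [0, 0, 0], [0, 0, 0], [0, 0, 0], [0, 0, 0], [0, 0, 0]], translation=[[0, 0, 0], [0, 0, 0], [0, 0, 0], [0, 0, 0], [0, 0, 2], [0, 0, 5], [0, 0, 8], [0, 0, 11], [0, 0, 12], [0, 0, 12], [0, 0, 12]], grip=[0.4, 0.4, 0.4, 0.4, 0.4, 0.4, 0.4, 0.4, 0.4, 0.4, 0.4])

```text
time: 9.62
position: [0.5511, -0.3614, 0.2211]
tool_rot: [0.998, -0.07, -0.0, -0.0]
ft_force: [0.5, -0.1, -0.9]
grip_width: 0.035
```

```bash
python3 look.py w4
```

```text
9.6167 [ 0.5511 -0.3614  0.2211] psi -0.13997673777366337 w 0.035008307567768515 [ 0.5 -0.1 -0.9]
red [169. 231.]
blue [259. 199.]
```

View pics/w4.png

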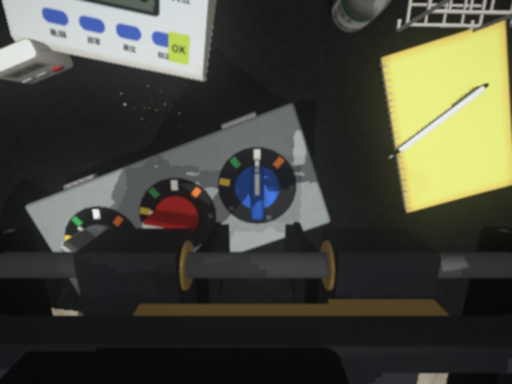

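Blue is at white: its pointer (257,165) lines up with the mark (257,155). Red's pointer line still leads to the yellow mark near (147,211). The hand is clear, so I'm handing in.

```bash
python3 -c "
from rig import robot
print(robot.hand_in())"
```

```text
the job is handed in; nothing more can be done
None
```

The red dial is turned to its yellow mark and the blue dial to its white mark. I released both and handed the job in at about 9.6 s of the 42 s limit; no verdict was reported.

- **Red dial:** I gripped it and turned it from about 0.02 to 1.05 rad. The wrist views taken after release show its pointer in line with the yellow mark. In the last view the gripper partly hides this dial, but the visible part still points to yellow.
- **Blue dial:** I turned it from about 0.97 to -0.35 rad. The final wrist view shows its pointer in line with the white mark.
- **Grey dial:** The arm did not go near it. I did not re-measure it at the end.
- **Forces and clearance:** The highest wrist force I read, at the end of each move, was about 6 N. The open gripper was left with its fingertips about 9 cm above the dials.
- **Disagreement:** The top and wrist cameras placed the dial centres up to 5 mm apart. I used the mean, and the low forces while gripping and turning fitted that.

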